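Slide the backup drive into its dock

ROBOT

A 6-joint arm with a two-finger parallel gripper is mounted at the origin on a cart in front of the work surface, level with it; the furniture and walls round the work are solid. World frame = base frame: x ahead of the robot, y to its left, z up, the work surface at z = 0. Lengths are in mm, angles in rad, forces in N, time in s.
With the tool pointing down it reaches from about 275 to 750 mm from the base axis. Payload 10.2 kg.
Tool frame: the origin (TCP) lies at the very end of the fingers, on their centre line; the grasp point (between the pads) lies 19 mm behind it; z points along the fingers, y is the line along which they close (so a half turn about z gives the same grasp; the last joint's range is limited). The gripper opens to 85 mm and grips with 20 to 120 N. Pads are 22 mm wide; open, the fingers measure 114 mm over their backs; the gripper's body (76 mm by 85 mm) begins 54 mm behind the grasp point. The pads swing forward as they close: fully open they stand 13 mm farther back than shut.
Start: joints at [-1.522, 0.313, 1.498, -0, 1.331, -0.223], TCP at [140.931, -505.737, 231.294] pointing down, gripper open.
Joint ranges: [-2.94, 2.94], [-0.97, 2.17], [0.19, 2.56], [-1.23, 4.37], [0.02, 3.11], [-2.88, 2.88]. Speed limits (rad/s): [2.39, 2.39, 3.01, 3.14, 3.14, 3.14].

INTERFACE

Orientations are given as a unit quaternion [w, x, y, z].
In Python, from rig import telemetry, optics, ctrl gives the robot as it stands.
- The arm moves only by the tool servo_tool, never from a script. Its argument "deltas" is a list of rows, each a list of 3 entries, a list of its own where there are three numbers: the shift along the tool's x, y, z in units of 20 cm (1.0 is 20 cm), then the turn, a rotation vector about the tool's x, y, z in units of 90 degrees (1.0 is 90 degrees), then the opening, from 0 (shut) to 1 (fully open). A call has 1 to 8 rows; each row shifts and turns the commanded pose from where the row before left it, along the tool's axes as they then stand; what a row does not reach is not made up. A row lasts 1/10 s, in which the tool goes at most 50 mm and 8.59 degrees, less where a joint would pass 70% of its speed; a pose out of reach is approached as far as the arm can. A call with a number of a shift or a turn outside -1 to 1 is refused whole. A call with a gripper value outside its range is refused whole. The fingers move at their own pace and stop on an object; "squeeze" is the grip in N (left out, the last holds). Time passes only in rows, so rows that do not move let the fingers close. It gives the time, the measured TCP pose, the force, the opening and the grip force at its end, in the units of the state.
- telemetry.sense(): the state, without advancing time (a new reading comes with each control period).
- optics.capture(name): name is "scene" or "side" or "wrist"; returns the picture (420x560x3 uint8, blue, green, red); there is no depth.
- optics.camera_model(name): a dict with "vfov" (degrees; the focal length in pixels is half the picture's height over the tangent of half this angle, whatever the lens; pixels are square), "cx", "cy" (the principal point, pixels), "R" (3x3) and "t" (3): a world point X has camera coordinates R X + t; the wrist camera has in their place "mount" (4x4, takes a point from camera to tool coordinates, whose origin is the TCP and whose axes are the flange's). Camera axes: x right, y down, z forward; pixel columns grow to the right and rows downward; lengths in mm; the calibration is good to about 2 mm. A picture is of the moment at which its call begins: read the wrist's pose just before it. camera_model takes no time and is no camera call.
- ctrl.finish_job(): hands the job in; it is judged then, once.
The state is a dict: "time_s": time; "joints": joint angles; "dq": joint speeds; "tau": joint torques, N m; "eef_pos": TCP position; "ee_rot": TCP orientation; "force": force on the tool from outside, world axes, zero at the start; "wrist_torque": the same for the moment, N m; "grip_width": opening from 0.0 (shut) to 1.0 (fully open); "grip_force": force on a finger pad.
Only numpy, scipy, OpenCV 4.12 (cv2) and the standard library are available. Lean on these libraries where they do the work, as an engineer would, in place of code of your own. Each camera call takes 0.05 s, during which the arm holds its last target. There are 200 camera calls.

TASK

Load the backup drive without picking anything up: with the fingertips push the flat black portable drive that lies in front of the drive dock across the desk, in between the dock's guide rails and past its dust flap until it is fully home against the stop. Only then press the power button on top of the dock right down and let it come up again. The drive stays flat on the desk throughout, and the calculator, mug, tape dispenser and other things on the desk stay where they are.

Things in the scene. Friction and masses are not known exactly. Their poses are not given: they have to be found in the camera images.
- drive_center (a point): Centre of the loose portable drive, 7.5 mm above the desk: a flat matt black slab, 112 (x) x 78 (y) x 15 mm, 0.12 to 0.24 kg. It lies in front of the dock's mouth, its centre 115 to 160 mm before the rail ends, up to 30 mm off the centre line, turned up to 0.4 rad. Its x runs lengthwise, roughly into the dock. The flat thing with keys and display is the calculator.
- dock: Drive dock, fixed: a low grey housing, 110 deep x 116 wide x 40.5 mm high, with two black guide rails (20 mm high, 10 mm thick) that stick 40 mm out of its front, open above. Origin: on the desk midway between the free ends of the rails; x points into the dock (the way the drive goes), y to the left seen that way, z up. The housing's front is at x = 42 mm.
- dock_mouth (a point): Midway between the free ends of the rails, 7.5 mm above the desk; axes as the dock's. The gap between the rails is 83 mm; over the first 14 mm it flares out to 99 mm at this point. The outer corners of the flared ends lie 58 mm either side. The drive slides on the desk itself, there is no step.
- dock_stop (a point): Where the middle of the drive's leading edge meets the stop inside the bay (83 mm wide, 22 mm high), 110.5 mm in from the rail ends. With the drive home its centre lies 54.5 mm in from the rail ends and its near edge still stands 1.5 mm proud of them, so it can be pushed home from outside the rails.
- flap (a joint): Dust flap in the dock's mouth, 47 mm in from the rail ends: a light black plate 81 x 18.5 mm hinged along its top edge, 0 rad when hanging shut, swings inward to 1.45 rad; a weak spring (below 1 N at its edge) shuts it. The drive pushes it in and it then rests on top of the drive (about 1.2 rad).
- power_button (a joint): Travel of the power button: 0 up, 0.004 m fully down; it springs back and takes about 1 N to start and 4.3 N fully down.
- power_button_top (a point): Top centre of the power button, a round black button 17 mm across that stands 6 mm proud of the dock's top near its front edge: 66 mm in from the rail ends and 26 mm to the right of the centre line, 46.5 mm above the desk. It is pressed straight down.
- calculator: Pocket calculator, 125 x 76 x 14 mm, loose, to be left alone. Origin: centre of its underside.
- tape_dispenser: Black tape dispenser, 148 (x) x 53 x 70 mm, loose, to be left alone. Origin: centre of its underside.
- mug: White mug, 92 mm across, 95 mm high, handle towards its -y, loose, to be left alone. Origin: on its underside.
- eraser: Small eraser, 48 (x) x 23 x 13 mm, loose, to be left alone. Origin: centre of its underside.
- keyboard: Black keyboard, 142 (x) x 440 (y) x 26 mm, loose, to be left alone. Origin: centre of its underside.
- drive: The portable drive itself: the same thing as drive_center, with its origin at the centre of its underside and the same axes.

How it is judged:
By the outcome, as a careful person would: the job done as asked, in the order asked, and still so for the second after the job is handed in, with the robot touching nothing.
It also fails if it takes over 61 s, if anything falls off the work surface, if the arm or the gripper's body presses on something with over 40 N, if the wrist force passes 120 N, or if a joint passes its speed limit or range.

## Working session

There is one attempt and no reset: what is moved stays moved. The work goes in short steps, Python scripts to look and compute and a tool call to move; the robot and the scene stay as the last step left them, time stands still between calls to the robot, and variables do not carry over. Pictures are saved under pics/ and viewed, at most 10 in all, crops included, and the job is handed in when it is done.

Besides the shell and the picture viewer there is one more tool, called as name(argument=value, ...), one argument or row to a line, values as JSON. servo_tool: Moves the arm, as the interface text tells. Its arguments: {"type":"object","properties":{"deltas":{"type":"array"},"squeeze":{"type":"number"}},"required":["deltas"]}

```bash
mkdir -p pics; ls; python3 - <<'E'
from rig import telemetry, optics, ctrl
import cv2,json
s=telemetry.sense();print(s)
for n in ("scene","side","wrist"):
    m=optics.camera_model(n);print(n,m)
a=optics.capture("scene");cv2.imwrite("pics/scene0.png",a)
b=optics.capture("side");cv2.imwrite("pics/side0.png",b)
E
```

```text
pics
{'time_s': 0.0, 'joints': array([-1.52242603e+00,  3.13446860e-01,  1.49847225e+00,  2.77827354e-05,
        1.33097272e+00, -2.23380657e-01]), 'dq': array([ 0.00094308, -0.00066173, -0.00110905, -0.00019906, -0.00074824,
        0.00031656]), 'tau': array([ 7.26265607e-04, -4.12262785e+01, -2.59743673e+01, -9.79528522e-05,
        4.11902263e-03,  3.96661136e-06]), 'eef_pos': array([ 140.91161321, -505.46397423,  230.72343871]), 'ee_rot': array([-6.45926183e-04,  9.90783360e-01,  1.35454465e-01,  7.02100630e-05]), 'force': array([-0.14423401,  0.5337517 ,  0.282165  ]), 'wrist_torque': array([-0.0279521 ,  0.04480216, -0.02226229]), 'grip_force': 0.0, 'grip_width': 0.9979106868939379}
scene {'vfov': 50.70239224752484, 'cx': 283.1262546478365, 'cy': 206.10599462937506, 'R': array([[-0.54648514, -0.83736994, -0.01286787],
       [-0.44464519,  0.30313686, -0.84285153],
       [ 0.70967926, -0.4548842 , -0.53799231]]), 't': array([348.76691621, 281.20123312, 809.41971703])}
side {'vfov': 53.903038603532224, 'cx': 278.5886570853735, 'cy': 202.6307247798752, 'R': array([[-0.87106113, -0.49116158, -0.00358044],
       [-0.22716565,  0.40931349, -0.88366183],
       [ 0.43548626, -0.76891012, -0.46811211]]), 't': array([477.57989759, 143.33736047, 869.4942041 ])}
wrist {'vfov': 66.75499174437579, 'cx': 281.928049037049, 'cy': 209.65976476520268, 'mount': array([[-2.98698216e-03, -9.54804567e-01, -2.97219307e-01,
         7.53651044e+01],
       [ 9.99995491e-01, -2.94426610e-03, -5.91381385e-04,
        -7.38162873e-01],
       [-3.10439084e-04, -2.97219733e-01,  9.54809056e-01,
        -1.43015066e+02],
       [ 0.00000000e+00,  0.00000000e+00,  0.00000000e+00,
         1.00000000e+00]])}
```

View pics/scene0.png

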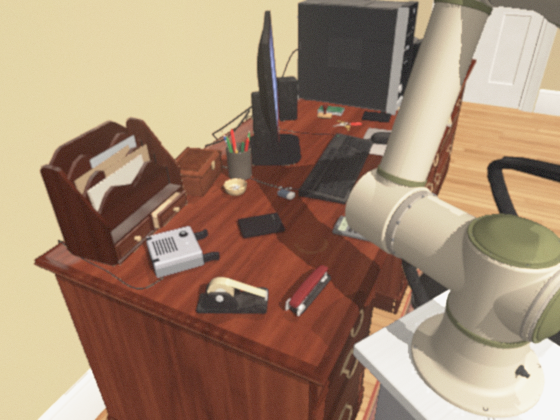

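View pics/side0.png

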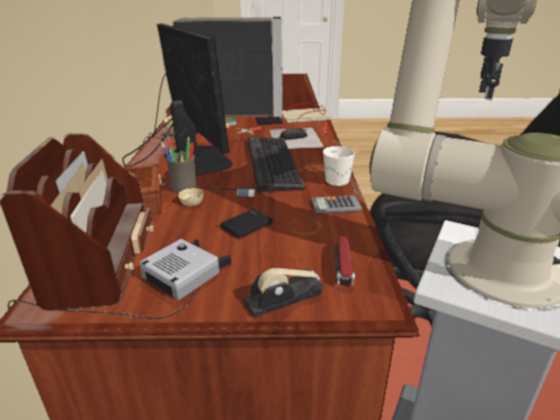

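The scene view shows the dock at about (175,250), its rails pointing right to (207,235)/(218,256), the drive at (260,225) and the button at (183,233). The side view has the drive at (247,223), the rail ends at (196,243)/(230,261), the calculator at (335,204) and the eraser at (246,193).

```bash
cat > h.py <<'E'
import numpy as np, cv2
from scipy.spatial.transform import Rotation as Rn
from rig import telemetry, optics
def cam(n):
    m=optics.camera_model(n); f=210/np.tan(np.radians(m["vfov"]/2))
    return m,f
def ray(n,px,s=None):
    m,f=cam(n); d=np.c_[(np.atleast_2d(px)-[m["cx"],m["cy"]])/f,np.ones(len(np.atleast_2d(px)))]
    if n=="wrist":
        q=s["ee_rot"]; Rw=Rn.from_quat([q[1],q[2],q[3],q[0]]).as_matrix(); M=m["mount"]
        return Rw@M[:3,3]+s["eef_pos"], d@(Rw@M[:3,:3]).T
    return -m["R"].T@m["t"], d@m["R"]
def plane(n,px,z,s=None):
    o,d=ray(n,px,s); return o+d*((z-o[2])/d[:,2])[:,None]
E
python3 - <<'E'
from h import *
np.set_printoptions(precision=1,suppress=True)
for n,P in (("scene",{"rails":([[207,233],[217,255]],20),"btn":([[183,233]],46.5),"calc":([[350,228]],14),"eraser":([[286,192]],13),"tape":([[233,300]],0)}),
            ("side",{"rails":([[196,242],[230,261]],20),"btn":([[181,245]],46.5),"calc":([[335,204]],14),"eraser":([[246,193]],13),"tape":([[284,295]],0)})):
    for k,(p,z) in P.items(): print(n,k,plane(n,p,z).ravel())
    g=cv2.imread(f"pics/{n}0.png").max(2); 
    x,y=(260,225) if n=="scene" else (247,223)
    m=(g<60).astype(np.uint8); num,l=cv2.connectedComponents(m); c=(l==l[y,x]).astype(np.uint8)
    cs=max(cv2.findContours(c,0,1)[0],key=cv2.contourArea); 
    w=plane(n,cs[:,0].astype(float),7.5)[:,:2].astype(np.float32); print(c.sum(),cv2.minAreaRect(w))
E
```

```text
scene rails [610.4 247.4  20.  516.3 265.3  20. ]
scene btn [608.2 309.   46.5]
scene calc [431.2 -70.5  14. ]
scene eraser [676.6 -35.3  13. ]
scene tape [382.4 294.8   0. ]
229028 ((2264.103759765625, -559.56884765625), (5834.1884765625, 4614.2421875), 51.370399475097656)
side rails [619.3 254.3  20.  509.9 276.3  20. ]
side btn [611.5 309.2  46.5]
side calc [419.1 -78.4  14. ]
side eraser [665.1 -19.6  13. ]
side tape [370.1 294.6   0. ]
792 ((578.3255004882812, 110.47964477539062), (120.34984588623047, 88.15021514892578), 74.13113403320312)
```

servo_tool(
  deltas=[
    [[0.18,-0.165,0],[0,0,0],0.4],
    [[0.18,-0.165,0],[0,0,0],0.4],
    [[0.18,-0.165,0],[0,0,0],0.4],
    [[0.18,-0.165,0],[0,0,0],0.4],
    [[0.18,-0.165,0],[0,0,0],0.4],
    [[0.18,-0.165,0],[0,0,0],0.4],
    [[0.18,-0.165,0],[0,0,0],0.4],
    [[0.18,-0.165,0],[0,0,0],0.4],
  ],
)

```text
time_s: 0.9
eef_pos: [348.0, -172.2, 231.3]
ee_rot: [0.0, 0.991, 0.135, 0.0]
force: [0.6, -0.9, 0.4]
grip_width: 0.397
grip_force: 0.0
```

servo_tool(
  deltas=[
    [[0.18,-0.165,0],[0,0,0],0.4],
    [[0.18,-0.165,0],[0,0,0],0.4],
    [[0.18,-0.165,0],[0,0,0],0.4],
    [[0.18,-0.165,0],[0,0,0],0.4],
    [[0.18,-0.165,0],[0,0,0],0.4],
    [[0.18,-0.165,0],[0,0,0],0.4],
    [[0.18,-0.165,0],[0,0,0],0.4],
    [[0,0,0],[0,0,0],0.4],
  ],
)

```text
time_s: 1.7
eef_pos: [529.4, 120.1, 230.1]
ee_rot: [-0.001, 0.99, 0.138, -0.0]
force: [-0.3, -0.8, 0.2]
grip_width: 0.403
grip_force: 0.0
```

servo_tool(
  deltas=[
    [[0,0,0],[0,0,-0.09],0.4],
    [[0,0,0],[0,0,-0.09],0.4],
    [[0,0,0],[0,0,-0.09],0.4],
    [[0,0,0],[0,0,-0.09],0.4],
    [[0,0,0],[0,0,-0.09],0.4],
    [[0,0,0],[0,0,-0.09],0.4],
    [[0,0,0],[0,0,-0.09],0.4],
    [[0,0,0],[0,0,-0.08],0.4],
  ],
)

```text
time_s: 2.5
eef_pos: [527.9, 115.5, 231.1]
ee_rot: [-0.0, 0.767, 0.641, -0.0]
force: [-0.0, 0.3, 0.1]
grip_width: 0.403
grip_force: 0.0
```

```bash
python3 - <<'E'
from h import *
s=telemetry.sense();print(s["eef_pos"],s["ee_rot"],s["grip_width"],s["joints"],s["force"])
a=optics.capture("wrist");cv2.imwrite("pics/w1.png",a)
import pickle;pickle.dump(s,open("s1.pkl","wb"))
E
```

```text
[527.87264497 115.47299183 231.06927353] [-1.72436254e-04  7.67347723e-01  6.41231102e-01 -3.40408045e-04] 0.4026136631514423 [-1.48324021e-03  3.47380892e-01  1.45082544e+00 -1.77568045e-04
  1.34412964e+00  1.77149831e-01] [-0.03301455  0.2737846   0.13057819]
```

View pics/w1.png

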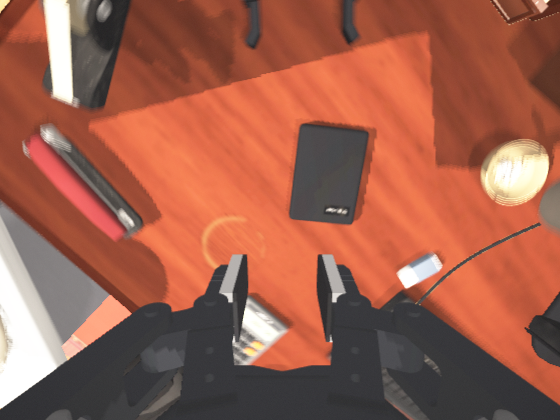

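The wrist view shows the drive at (329,173), its corners near (302,125), (367,130), (353,222), (290,216). The rail ends are at (252,45) and (349,38), the eraser is at (420,270), and the calculator is below the fingers.

```bash
cat >> h.py <<'E'
def drive(a,s,seed,thr=75):
    """drive outline -> centre, yaw from the top-face quad at z=15"""
    g=cv2.GaussianBlur(a,(3,3),0).max(2); num,l=cv2.connectedComponents((g<thr).astype(np.uint8))
    c=(l==l[seed[1],seed[0]]).astype(np.uint8)
    cs=max(cv2.findContours(c,0,1)[0],key=cv2.contourArea)[:,0].astype(float)
    return c.sum(),cv2.minAreaRect(plane("wrist",cs,15,s)[:,:2].astype(np.float32)),cs
E
python3 - <<'E'
from h import *
import pickle
np.set_printoptions(precision=1,suppress=True)
s=pickle.load(open("s1.pkl","rb"));a=cv2.imread("pics/w1.png")
print(a[170,325],a[60,280],a[30,252],a[170,390], a[128,372])
for t in (60,75,90): n,r,cs=drive(a,s,(325,170),t); print(t,n,r)
print(plane("wrist",[[250,44],[349,38]],10,s)[:,:2])
cv2.imwrite("pics/w1c.png",cv2.resize(a[0:70,200:400],None,fx=4,fy=4,interpolation=cv2.INTER_CUBIC))
E
```

```text
[74 74 76] [ 54  76 158] [71 69 72] [ 78 118 237] [ 63  92 193]
60 203984 ((505.2696228027344, 27.2127685546875), (540.7499389648438, 817.0654907226562), 79.57412719726562)
75 188003 ((504.80078125, 40.81463623046875), (520.1663818359375, 817.1168823242188), 80.21800231933594)
90 6058 ((578.6859130859375, 111.4998779296875), (109.24884796142578, 75.18238067626953), 73.54418182373047)
[[519.9 260.9]
 [620.8 247.9]]
```

View pics/w1c.png

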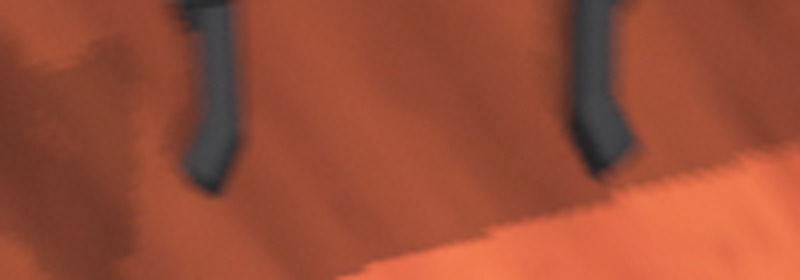

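The crop shows the left rail's inner kink at (238,138), with its flared end's corners at (184,170) and (220,185). The right rail's inner kink is at (575,120), with end corners at (603,168) and (634,143).

```bash
python3 - <<'E'
from h import *
import pickle
np.set_printoptions(precision=1,suppress=True)
s=pickle.load(open("s1.pkl","rb"));a=cv2.imread("pics/w1.png")
P=np.array([[238,138],[575,120],[184,170],[634,143],[220,185],[603,168]])/4+[200,0]
w=plane("wrist",P,20,s)[:,:2];print(w)
for i in (0,2,4):
    d=w[i]-w[i+1];L=np.linalg.norm(d);u=d/L;x=np.array([u[1],-u[0]]);print(L,(w[i]+w[i+1])/2,np.degrees(np.arctan2(x[1],x[0])),"dockx",x)
E
```

```text
[[531.5 265.5]
 [614.3 254.4]
 [516.8 261. ]
 [628.1 246.6]
 [525.  256. ]
 [619.9 242.5]]
83.54540760249192 [572.9 259.9] 82.31246926330422 dockx [0.1 1. ]
112.22027913893282 [572.5 253.8] 82.668274445856 dockx [0.1 1. ]
95.87346489786326 [572.4 249.2] 81.87602391085017 dockx [0.1 1. ]
```

servo_tool(
  deltas=[
    [[0,0,0],[0,0,0.09],0.4],
    [[0,0,0],[0,0,0.09],0.4],
    [[0,0,0],[0,0,0.09],0.4],
    [[0,0,0],[0,0,0.09],0.4],
    [[0,0,0],[0,0,0.09],0.4],
    [[0,0,0],[0,0,0.09],0.4],
    [[0,0,0],[0,0,0.09],0.4],
    [[0,0,0],[0,0,0.09],0.4],
  ],
)

```text
time_s: 3.35
eef_pos: [528.0, 115.6, 231.1]
ee_rot: [-0.0, 0.992, 0.123, -0.0]
force: [-0.4, -1.0, 0.7]
grip_width: 0.398
grip_force: 0.0
```

servo_tool(
  deltas=[
    [[0,0,0],[0,0,0.09],0.4],
    [[0,0,0],[0,0,0.09],0.4],
    [[0,0,0],[0,0,0.072],0.4],
    [[0.2,-0.01,0],[0,0,0],0.4],
    [[0.2,-0.01,0],[0,0,0],0.4],
    [[0.2,-0.01,0],[0,0,0],0.4],
    [[0,0,0.2],[0,0,0],0.4],
    [[0,0,0.2],[0,0,0],0.4],
  ],
)

```text
time_s: 4.15
eef_pos: [649.0, 104.5, 150.3]
ee_rot: [-0.0, 0.997, -0.072, 0.001]
force: [0.3, 0.4, -0.3]
grip_width: 0.399
grip_force: 0.0
```

servo_tool(
  deltas=[
    [[0,0,0.2],[0,0,0],0.4],
    [[0,0,0.2],[0,0,0],0.4],
    [[0,0,0.1],[0,0,0],0.4],
    [[0,0,0.1],[0,0,0],0.4],
    [[0,0,0.05],[0,0,0],0.4],
    [[0,0,0.05],[0,0,0],0.4],
    [[0,0,0],[0,0,0],0.4],
    [[0,0,0],[0,0,0],0.4],
  ],
)

```text
time_s: 4.95
eef_pos: [648.3, 105.2, 12.0]
ee_rot: [-0.0, 0.998, -0.07, 0.001]
force: [-0.0, 0.9, -0.0]
grip_width: 0.403
grip_force: 0.0
```

servo_tool(
  deltas=[
    [[0,0,0.02],[0,0,0],0.4],
    [[0,0,0.02],[0,0,0],0.4],
    [[0,0,0],[0,0,0],0.4],
  ],
)

```text
time_s: 5.25
eef_pos: [647.6, 105.3, 2.8]
ee_rot: [0.0, 0.998, -0.07, -0.0]
force: [-0.6, 0.3, -0.7]
grip_width: 0.399
grip_force: 0.0
```

```bash
python3 - <<'E'
from h import *
import pickle
s=telemetry.sense();print(s["eef_pos"],s["force"])
a=optics.capture("wrist");cv2.imwrite("pics/w2.png",a);pickle.dump(s,open("s2.pkl","wb"))
E
```

```text
[647.60241735 105.28859779   2.82037579] [-0.63812309  0.33684295 -0.6624961 ]
```

View pics/w2.png

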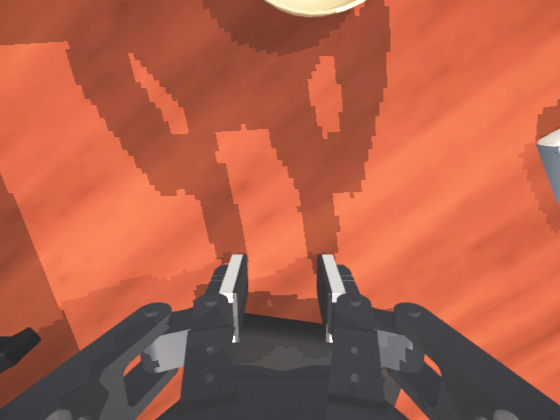

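The wrist view shows the fingertips at (235,260) and (325,260) close to the desk, with only desk around them. The drive shows dark between them at (283,340), on the −x side.

servo_tool(
  deltas=[
    [[-0.02,0,0],[0,0,0],0.4],
    [[-0.02,0,0],[0,0,0],0.4],
    [[-0.02,0,0],[0,0,0],0.4],
    [[-0.02,0,0],[0,0,0],0.4],
    [[-0.02,0,0],[0,0,0],0.4],
    [[-0.02,0,0],[0,0,0],0.4],
    [[-0.02,0,0],[0,0,0],0.4],
    [[-0.02,0,0],[0,0,0],0.4],
  ],
)

```text
time_s: 6.1
eef_pos: [616.0, 109.8, 3.4]
ee_rot: [-0.0, 0.998, -0.07, 0.0]
force: [2.1, 0.1, 0.1]
grip_width: 0.403
grip_force: 0.6
```

servo_tool(
  deltas=[
    [[-0.01,0,0],[0,0,0],0.4],
    [[-0.01,0,0],[0,0,0],0.4],
    [[-0.01,0,0],[0,0,0],0.4],
    [[-0.01,0,0],[0,0,0],0.4],
    [[-0.01,0,0],[0,0,0],0.4],
    [[-0.01,0,0],[0,0,0],0.4],
    [[0,0,0],[0,0,0],0.4],
  ],
)

```text
time_s: 6.8
eef_pos: [604.0, 111.4, 3.3]
ee_rot: [0.0, 0.998, -0.07, -0.0]
force: [0.8, 0.3, 0.3]
grip_width: 0.398
grip_force: 0.3
```

servo_tool(
  deltas=[
    [[0.05,0,0],[0,0,0],0.4],
    [[0.05,0,-0.05],[0,0,0],0.4],
    [[0,0,-0.2],[0,0,0],0.4],
    [[0,0,-0.22],[0,0,0],0.4],
    [[0,0,-0.22],[0,0,0],0.4],
    [[0,0,-0.22],[0,0,0],0.4],
    [[0,0,-0.22],[0,0,0],0.4],
    [[-0.2,0,0],[0,0,-0.05],0.4],
  ],
)

```text
time_s: 7.6
eef_pos: [589.4, 113.4, 236.4]
ee_rot: [-0.0, 0.999, -0.031, 0.008]
force: [0.1, 0.3, 0.1]
grip_width: 0.401
grip_force: 0.0
```

servo_tool(
  deltas=[
    [[-0.1,0,0],[0,0,-0.09],0.4],
    [[0,0,0],[0,0,-0.09],0.4],
    [[0,0,0],[0,0,-0.09],0.4],
    [[0,0,0],[0,0,-0.09],0.4],
    [[0,0,0],[0,0,-0.09],0.4],
    [[0,0,0],[0,0,-0.09],0.4],
    [[0,0,0],[0,0,-0.09],0.4],
    [[0,0,0],[0,0,-0.09],0.4],
  ],
)

```text
time_s: 8.4
eef_pos: [564.1, 115.5, 228.9]
ee_rot: [-0.0, 0.859, 0.512, -0.001]
force: [0.7, 0.7, -0.6]
grip_width: 0.399
grip_force: 0.0
```

servo_tool(
  deltas=[
    [[0,0,0],[0,0,-0.09],0.4],
    [[0,0,0],[0,0,-0.09],0.4],
    [[0,0,0],[0,0,-0.05],0.4],
    [[0,0,0],[0,0,0],0.4],
    [[0,0,0],[0,0,0],0.4],
  ],
)

```text
time_s: 8.9
eef_pos: [564.3, 115.5, 229.1]
ee_rot: [-0.0, 0.756, 0.655, -0.0]
force: [0.3, 0.3, -0.3]
grip_width: 0.401
grip_force: 0.0
```

```bash
python3 - <<'E'
from h import *
import pickle
np.set_printoptions(precision=2,suppress=True)
s=telemetry.sense();print(s["eef_pos"],s["ee_rot"],s["force"])
a=optics.capture("wrist");cv2.imwrite("pics/w3.png",a);pickle.dump(s,open("s3.pkl","wb"))
E
```

```text
[564.33 115.46 229.08] [-0.    0.76  0.66 -0.  ] [ 0.28  0.3  -0.32]
```

View pics/w3.png

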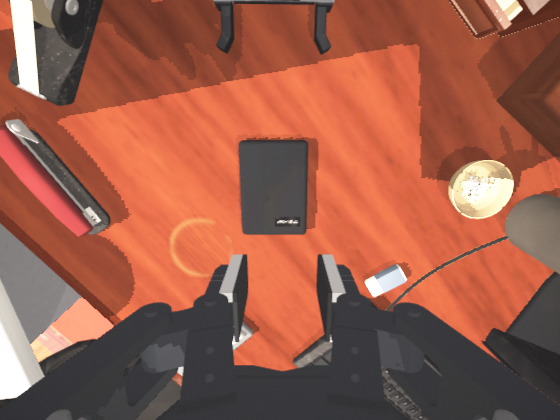

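The wrist view now shows the drive square to the dock at (274,187), with the rails at columns 231 and 317 in the rows above 50. It looks nearly centred.

```bash
python3 - <<'E'
from h import *
import pickle
np.set_printoptions(precision=1,suppress=True)
s=pickle.load(open("s3.pkl","rb"));a=cv2.imread("pics/w3.png")
for t in (85,95):
    n,r,cs=drive(a,s,(274,180),t); print(n,r)
g=a.max(2)
L=[];R=[]
for y in range(8,30,3):
    row=g[y].astype(int); m=274
    l=m-np.argmax(row[m::-1]<105); r_=m+np.argmax(row[m:]<105); L.append([l+.5,y]);R.append([r_-.5,y])
print(L,R)
wl=plane("wrist",L,20,s)[:,:2];wr=plane("wrist",R,20,s)[:,:2]
for w in (wl,wr):
    vx,vy,x0,y0=cv2.fitLine(w.astype(np.float32),cv2.DIST_L2,0,.01,.01).ravel();print(np.degrees(np.arctan2(vy,vx))%180,x0,y0)
print(np.linalg.norm(wl-wr,axis=1))
mid=((wl+wr)/2).mean(0);th=np.radians(82.3);print("mid",mid)
c=np.array(r[0])-mid; print("drive rel to rail line: along",c@[np.cos(th),np.sin(th)],"left",c@[-np.sin(th),np.cos(th)])
E
```

```text
5854 ((552.6744995117188, 108.27117919921875), (108.22010040283203, 74.41342163085938), 81.72315216064453)
5973 ((552.4249267578125, 107.65837860107422), (109.50629425048828, 75.04170989990234), 81.7237548828125)
[[np.float64(233.5), 8], [np.float64(233.5), 11], [np.float64(233.5), 14], [np.float64(233.5), 17], [np.float64(233.5), 20], [np.float64(233.5), 23], [np.float64(233.5), 26], [np.float64(233.5), 29]] [[np.float64(314.5), 8], [np.float64(314.5), 11], [np.float64(314.5), 14], [np.float64(313.5), 17], [np.float64(313.5), 20], [np.float64(314.5), 23], [np.float64(313.5), 26], [np.float64(313.5), 29]]
79.10398 539.7835 282.6366
80.30817 617.4434 271.26608
[78.3 78.5 78.7 77.9 78.1 79.3 78.5 78.7]
mid [578.6 277. ]
drive rel to rail line: along -171.27538222601163 left 3.26947608575826
```

```bash
python3 - <<'E'
from h import *
import pickle
np.set_printoptions(precision=1,suppress=True)
s=pickle.load(open("s3.pkl","rb"));a=cv2.imread("pics/w3.png")
n,r,cs=drive(a,s,(274,180),90)
L=[[233.5,y] for y in (8,29)];R=[[314.3,8],[313.7,29]]
wl=plane("wrist",L,0,s)[:,:2];wr=plane("wrist",R,0,s)[:,:2];print(np.linalg.norm(wl-wr,axis=1))
for w in (wl,wr): print(np.degrees(np.arctan2(*(w[0]-w[1])[::-1])))
mid=(wl+wr).mean(0)/2;print("mid",mid,r)
for th in np.radians([80,81.7,82.3]):
    c=np.array(r[0])-mid; print("along",c@[np.cos(th),np.sin(th)],"left",c@[-np.sin(th),np.cos(th)])
m=a[0:70,205:345];cv2.imwrite("pics/w3c.png",cv2.resize(m,None,fx=5,fy=5,interpolation=cv2.INTER_CUBIC))
E
```

```text
[82.5 83.4]
79.10608930871425
81.5482794524011
mid [578.8 281.8] ((552.63916015625, 108.27020263671875), (108.36576080322266, 74.70092010498047), 81.85426330566406)
along -175.4286153698062 left -4.336596738650815
along -175.48005277732824 left 0.8696200935937206
along -175.46132462081124 left 2.7071616411637933
```

View pics/w3c.png

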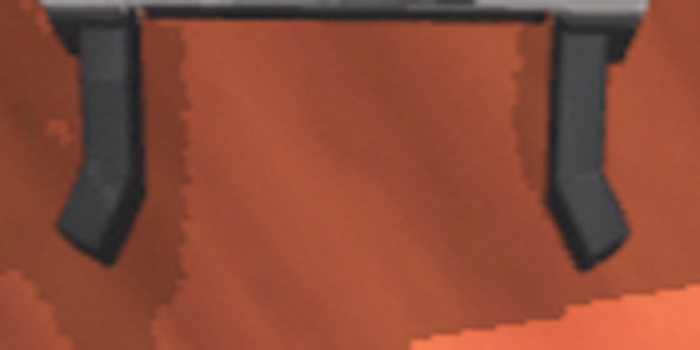

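The crop shows the left rail's inner kink at (130,180), its end corners at (58,228) and (108,262). The right rail's kink is at (553,182), with end corners at (583,268) and (628,232).

```bash
python3 - <<'E'
from h import *
import pickle
np.set_printoptions(precision=1,suppress=True)
s=pickle.load(open("s3.pkl","rb"))
q=s["ee_rot"];print("yaw",np.degrees(2*np.arctan2(q[2],q[1])))
dc=np.array([552.6,108.3])
for A,B,z,x0 in (([130,180],[553,180],20,14),([58,228],[628,232],20,3),([108,266],[583,270],0,0),([144,192],[547,192],0,14)):
    w=plane("wrist",np.array([A,B])/5+[205,0],z,s)[:,:2];d=w[0]-w[1];th=np.arctan2(d[1],d[0])-np.pi/2
    u=np.array([np.cos(th),np.sin(th)]);m=w.mean(0)-x0*u;c=dc-m
    print(np.linalg.norm(d),np.degrees(th),m,c@u,c@[-u[1],u[0]])
E
```

```text
yaw 81.86172453935386
83.68963044239442 81.67390076492156 [573.8 248.1] -141.3952442760957 0.7605164314784254
113.7189290697 81.31293225836099 [574.3 250.1] -143.46577856642895 0.08082538647483162
100.79326549427641 81.23914401025966 [574.2 249.3] -142.67383714402487 -0.10361078363154164
84.43027103835888 81.67440622805623 [574.4 249.8] -143.14106774108734 1.0676102624297137
```

servo_tool(
  deltas=[
    [[-0.16,-0.02,0],[0,0,0],0.4],
    [[-0.16,-0.02,0],[0,0,0],0.4],
    [[-0.135,-0.01,0],[0,0,0],0.4],
    [[0,0,0.2],[0,0,0],0.4],
    [[0,0,0.2],[0,0,0],0.4],
    [[0,0,0.2],[0,0,0],0.4],
    [[0,0,0.2],[0,0,0],0.4],
    [[0,0,0.15],[0,0,0],0.4],
  ],
)

```text
time_s: 9.75
eef_pos: [541.0, 26.8, 37.0]
ee_rot: [-0.001, 0.755, 0.655, -0.001]
force: [0.4, -0.1, 0.3]
grip_width: 0.405
grip_force: 0.0
```

servo_tool(
  deltas=[
    [[0,0,0.1],[0,0,0],0.4],
    [[0,0,0.05],[0,0,0],0.4],
    [[0,0,0.02],[0,0,0],0.4],
    [[0,0,0],[0,0,0],0.4],
    [[0,0,0],[0,0,0],0.4],
  ],
)

```text
time_s: 10.25
eef_pos: [542.6, 26.6, 6.3]
ee_rot: [0.001, 0.755, 0.656, 0.001]
force: [0.2, 0.3, 0.4]
grip_width: 0.397
grip_force: 0.0
```

servo_tool(
  deltas=[
    [[0,0,0.015],[0,0,0.004],0.4],
    [[0.02,0,0],[0,0,0],0.4],
    [[0.02,0,0],[0,0,0],0.4],
    [[0.02,0,0],[0,0,0],0.4],
    [[0.02,0,0],[0,0,0],0.4],
    [[0.02,0,0],[0,0,0],0.4],
    [[0.02,0,0],[0,0,0],0.4],
    [[0.02,0,0],[0,0,0],0.4],
  ],
)

```text
time_s: 11.05
eef_pos: [546.2, 54.6, 2.4]
ee_rot: [0.0, 0.757, 0.654, 0.0]
force: [-0.7, -1.9, 1.8]
grip_width: 0.401
grip_force: 1.2
```

servo_tool(
  deltas=[
    [[0.025,0,0],[0,0,0],0.4],
    [[0.025,0,0],[0,0,0],0.4],
    [[0.025,0,0],[0,0,0],0.4],
    [[0.025,0,0],[0,0,0],0.4],
    [[0.025,0,0],[0,0,0],0.4],
    [[0.025,0,0],[0,0,0],0.4],
    [[0.025,0,0],[0,0,0],0.4],
    [[0.025,0,0],[0,0,0],0.4],
  ],
)

```text
time_s: 11.85
eef_pos: [551.9, 94.4, 2.3]
ee_rot: [-0.0, 0.757, 0.654, -0.0]
force: [-1.1, -3.4, 3.1]
grip_width: 0.399
grip_force: 1.4
```

servo_tool(
  deltas=[
    [[0.02,0,0],[0,0,0],0.4],
    [[0.02,0,0],[0,0,0],0.4],
    [[0.02,0,0],[0,0,0],0.4],
    [[0.02,0,0],[0,0,0],0.4],
    [[0,0,0],[0,0,0],0.4],
  ],
)

```text
time_s: 12.35
eef_pos: [554.1, 110.5, 2.2]
ee_rot: [-0.0, 0.757, 0.654, 0.0]
force: [0.4, -0.4, -0.2]
grip_width: 0.398
grip_force: 0.0
```

```bash
python3 - <<'E'
from h import *
import pickle
np.set_printoptions(precision=2,suppress=True)
s=telemetry.sense();print(s["eef_pos"],s["ee_rot"],s["force"])
a=optics.capture("wrist");cv2.imwrite("pics/w4.png",a);pickle.dump(s,open("s4.pkl","wb"))
E
```

```text
[554.12 110.52   2.16] [-0.    0.76  0.65  0.  ] [ 0.43 -0.37 -0.23]
```

View pics/w4.png

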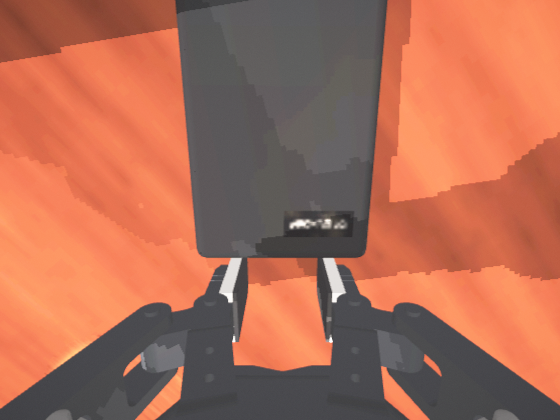

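The wrist view shows the drive's near edge level at row 257, flush with both fingers. It runs from column 197 to 367, so it is centred on the tool.

servo_tool(
  deltas=[
    [[0.02,0,0],[0,0,0],0.4],
    [[0.02,0,0],[0,0,0],0.4],
    [[0.02,0,0],[0,0,0],0.4],
    [[0.02,0,0],[0,0,0],0.4],
    [[0.02,0,0],[0,0,0],0.4],
    [[0.02,0,0],[0,0,0],0.4],
    [[0.02,0,0],[0,0,0],0.4],
    [[0.02,0,0],[0,0,0],0.4],
  ],
)

```text
time_s: 13.2
eef_pos: [558.9, 141.8, 2.3]
ee_rot: [-0.0, 0.757, 0.654, -0.0]
force: [0.4, -1.0, 0.1]
grip_width: 0.396
grip_force: 0.4
```

servo_tool(
  deltas=[
    [[0.02,0,0],[0,0,0],0.4],
    [[0.02,0,0],[0,0,0],0.4],
    [[0.02,0,0],[0,0,0],0.4],
    [[0.02,0,0],[0,0,0],0.4],
    [[0.02,0,0],[0,0,0],0.4],
    [[0.02,0,0],[0,0,0],0.4],
    [[0.02,0,0],[0,0,0],0.4],
    [[0.02,0,0],[0,0,0],0.4],
  ],
)

```text
time_s: 14.0
eef_pos: [563.5, 173.4, 2.3]
ee_rot: [0.0, 0.757, 0.654, -0.0]
force: [-0.2, -1.9, -0.3]
grip_width: 0.402
grip_force: 1.1
```

servo_tool(
  deltas=[
    [[0.02,0,0],[0,0,0],0.4],
    [[0.02,0,0],[0,0,0],0.4],
    [[0.02,0,0],[0,0,0],0.4],
    [[0.02,0,0],[0,0,0],0.4],
    [[0.02,0,0],[0,0,0],0.4],
  ],
)

```text
time_s: 14.5
eef_pos: [566.4, 193.3, 2.3]
ee_rot: [-0.0, 0.757, 0.654, 0.0]
force: [-0.4, -1.2, 0.2]
grip_width: 0.397
grip_force: 0.7
```

```bash
python3 - <<'E'
from h import *
import pickle
np.set_printoptions(precision=2,suppress=True)
s=telemetry.sense();print(s["eef_pos"],s["ee_rot"],s["force"])
a=optics.capture("wrist");cv2.imwrite("pics/w5.png",a);pickle.dump(s,open("s5.pkl","wb"))
E
```

```text
[566.45 193.3    2.29] [-0.    0.76  0.65  0.  ] [-0.43 -1.16  0.23]
```

View pics/w5.png

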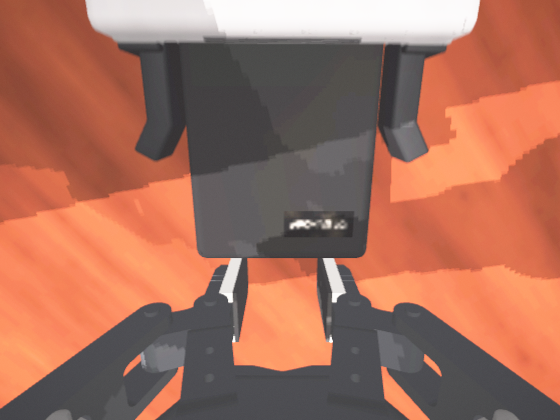

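The wrist view shows the drive inside the rails, square and centred between the kinks at (183,120) and (382,120), with its nose under the housing front.

servo_tool(
  deltas=[
    [[0.02,0,0],[0,0,0],0.4],
    [[0.02,0,0],[0,0,0],0.4],
    [[0.02,0,0],[0,0,0],0.4],
    [[0.02,0,0],[0,0,0],0.4],
    [[0.02,0,0],[0,0,0],0.4],
    [[0.02,0,0],[0,0,0],0.4],
    [[0.02,0,0],[0,0,0],0.4],
    [[0.02,0,0],[0,0,0],0.4],
  ],
)

```text
time_s: 15.35
eef_pos: [571.1, 224.9, 2.4]
ee_rot: [0.0, 0.757, 0.654, 0.0]
force: [-0.5, -2.3, 0.6]
grip_width: 0.402
grip_force: 1.0
```

servo_tool(
  deltas=[
    [[0.01,0,0],[0,0,0],0.4],
    [[0.01,0,0],[0,0,0],0.4],
    [[0.01,0,0],[0,0,0],0.4],
    [[0.01,0,0],[0,0,0],0.4],
    [[0.005,0,0],[0,0,0],0.4],
  ],
)

```text
time_s: 15.85
eef_pos: [572.4, 233.6, 2.3]
ee_rot: [0.0, 0.757, 0.654, 0.0]
force: [0.2, -1.8, 0.5]
grip_width: 0.4
grip_force: 1.2
```

servo_tool(
  deltas=[
    [[0.005,0,0],[0,0,0],0.4],
    [[0.005,0,0],[0,0,0],0.4],
    [[0.005,0,0],[0,0,0],0.4],
  ],
)

```text
time_s: 16.15
eef_pos: [572.7, 235.5, 2.3]
ee_rot: [0.0, 0.757, 0.654, -0.001]
force: [-3.2, -12.2, 3.9]
grip_width: 0.398
grip_force: 6.1
```

servo_tool(
  deltas=[
    [[0.005,0,0],[0,0,0],0.4],
    [[0.005,0,0],[0,0,0],0.4],
    [[0,0,0],[0,0,0],0.4],
  ],
)

```text
time_s: 16.45
eef_pos: [572.6, 235.6, 2.3]
ee_rot: [0.001, 0.757, 0.654, -0.003]
force: [-5.1, -18.8, 6.3]
grip_width: 0.406
grip_force: 9.6
```

```bash
python3 - <<'E'
from h import *
import pickle
np.set_printoptions(precision=2,suppress=True)
s=telemetry.sense();print(s["eef_pos"],s["ee_rot"],s["force"])
a=optics.capture("wrist");cv2.imwrite("pics/w6.png",a);pickle.dump(s,open("s6.pkl","wb"))
E
```

```text
[572.64 235.62   2.3 ] [ 0.    0.76  0.65 -0.  ] [ -5.09 -18.79   6.26]
```

View pics/w6.png

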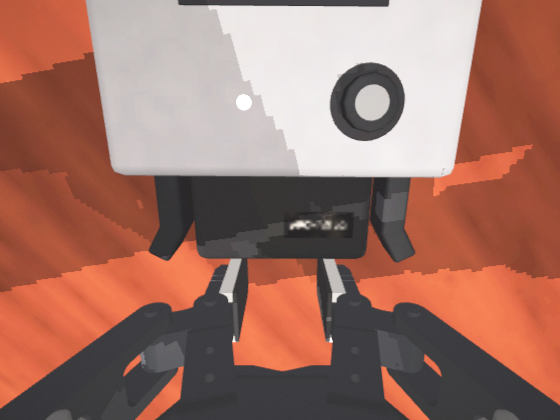

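The wrist view shows the drive's near edge (row 257) level with the rail ends and the drive against the stop. The button's dark ring is centred on (367,101), with a light cap at (373,102).

servo_tool(
  deltas=[
    [[-0.02,0,0],[0,0,0],0.4],
    [[-0.05,0,0],[0,0,0],0.4],
    [[-0.08,0,0],[0,0,0],0.4],
    [[0,0,-0.15],[0,0,0],0.4],
    [[0,0,-0.2],[0,0,0],0.0],
    [[0,0,-0.2],[0,0,0],0.0],
    [[0,0,0],[0,0,0],0.0],
    [[0,0,0],[0,0,0],0.0],
  ],
)

```text
time_s: 17.3
eef_pos: [568.8, 208.2, 112.7]
ee_rot: [0.0, 0.757, 0.654, 0.001]
force: [-0.4, -0.5, -0.0]
grip_width: 0.002
grip_force: 0.0
```

```bash
python3 - <<'E'
from h import *
import pickle
np.set_printoptions(precision=2,suppress=True)
s6=pickle.load(open("s6.pkl","rb"))
print(plane("wrist",[[373,102]],46.5,s6),plane("wrist",[[367,101]],42,s6))
s=telemetry.sense();print(s["eef_pos"],s["ee_rot"],s["force"],s["grip_width"])
a=optics.capture("wrist");cv2.imwrite("pics/w7.png",a);pickle.dump(s,open("s7.pkl","wb"))
E
```

```text
[[609.88 309.76  46.5 ]] [[609.29 310.23  42.  ]]
[568.8  208.16 112.72] [0.   0.76 0.65 0.  ] [-0.4  -0.54 -0.01] 0.0024431069537237202
```

View pics/w7.png

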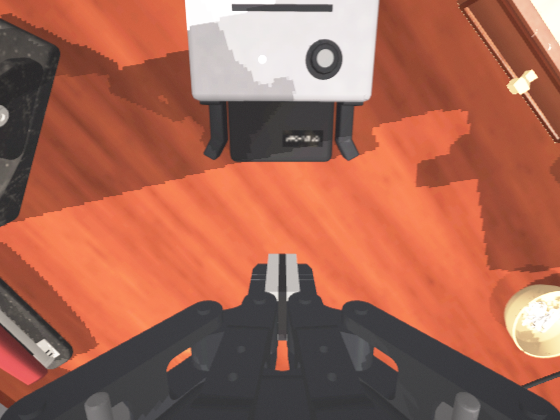

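The wrist view shows the drive still in place, its near edge (row 161) at the rail ends (row 157), the button at (324,59) and the fingers shut. I'll check the clearance to the letter rack before going over the button.

```bash
python3 - <<'E'
from h import *
np.set_printoptions(precision=0,suppress=True)
print(plane("scene",[[85,258],[185,195],[160,220]],0)); print(plane("side",[[105,300],[140,245],[128,265]],0))
# rack top points across both views (front tops)
def tri(p,q):
    (o1,d1),(o2,d2)=ray("scene",[p]),ray("side",[q]);A=np.c_[d1[0],-d2[0]];k=np.linalg.lstsq(A,o2-o1,rcond=None)[0];return (o1+k[0]*d1[0]+o2+k[1]*d2[0])/2,np.linalg.norm(o1+k[0]*d1[0]-o2-k[1]*d2[0])
print(tri([150,123],[110,132]),tri([55,182],[15,182]))
E
```

```text
[[709. 527.   0.]
 [850. 210.   0.]
 [764. 318.   0.]]
[[663. 475.   0.]
 [746. 305.   0.]
 [711. 373.   0.]]
(array([793., 289., 262.]), np.float64(3.0142086631022105)) (array([695., 540., 247.]), np.float64(47.54350806254942))
```

servo_tool(
  deltas=[
    [[0,0,0],[0,0,-0.09],0],
    [[0,0,0],[0,0,-0.09],0],
    [[0,0,0],[0,0,-0.09],0],
    [[0,0,0],[0,0,-0.09],0],
    [[0,0,0],[0,0,-0.09],0],
    [[0,0,0],[0,0,-0.09],0],
    [[0,0,0],[0,0,-0.09],0],
    [[0,0,0],[0,0,-0.09],0],
  ],
)

```text
time_s: 18.15
eef_pos: [568.0, 208.3, 110.5]
ee_rot: [-0.001, 0.286, 0.958, -0.001]
force: [-0.3, -0.2, -0.3]
grip_width: 0.0
grip_force: 0.0
```

servo_tool(
  deltas=[
    [[0,0,0],[0,0,-0.09],0],
    [[0,0,0],[0,0,-0.09],0],
    [[0,0,0],[0,0,-0.09],0],
    [[0,0,0],[0,0,-0.01],0],
    [[-0.043,0.177,0],[0,0,0],0],
    [[-0.043,0.177,0],[0,0,0],0],
    [[-0.043,0.177,0],[0,0,0],0],
    [[0,0,0.15],[0,0,0],0],
  ],
)

```text
time_s: 18.95
eef_pos: [611.8, 314.0, 84.4]
ee_rot: [0.003, 0.073, 0.997, 0.002]
force: [0.6, -0.5, -0.9]
grip_width: 0.0
grip_force: 0.0
```

servo_tool(
  deltas=[
    [[0,0,0.08],[0,0,0],0],
    [[0,0,0.02],[0,0,0],0],
    [[0,0,0],[0,0,0],0],
    [[0,0,0],[0,0,0],0],
  ],
)

```text
time_s: 19.35
eef_pos: [610.3, 309.6, 63.5]
ee_rot: [0.001, 0.074, 0.997, 0.0]
force: [0.2, 0.0, 1.1]
grip_width: 0.001
grip_force: 0.0
```

servo_tool(
  deltas=[
    [[0,0,0.03],[0,0,0],0],
    [[0,0,0.03],[0,0,0],0],
    [[0,0,0.01],[0,0,0],0],
    [[0,0,0],[0,0,0],0],
  ],
)

```text
time_s: 19.75
eef_pos: [609.5, 309.9, 47.8]
ee_rot: [-0.0, 0.073, 0.997, -0.0]
force: [-1.0, -0.6, -1.0]
grip_width: -0.0
grip_force: 0.0
```

servo_tool(
  deltas=[
    [[0,0,0.01],[0,0,0],0],
    [[0,0,0.01],[0,0,0],0],
    [[0,0,0],[0,0,0],0],
  ],
)

```text
time_s: 20.05
eef_pos: [610.0, 310.1, 44.5]
ee_rot: [0.0, 0.073, 0.997, 0.0]
force: [0.3, -0.1, 2.9]
grip_width: 0.003
grip_force: 1.3
```

servo_tool(
  deltas=[
    [[0,0,0.01],[0,0,0],0],
    [[0,0,0],[0,0,0],0],
  ],
)

```text
time_s: 20.25
eef_pos: [610.0, 310.1, 42.7]
ee_rot: [0.0, 0.073, 0.997, 0.0]
force: [-0.3, -0.5, 4.1]
grip_width: 0.001
grip_force: 2.1
```

servo_tool(
  deltas=[
    [[0,0,0.005],[0,0,0],0],
    [[0,0,0.005],[0,0,0],0],
    [[0,0,0],[0,0,0],0],
    [[0,0,0],[0,0,0],0],
  ],
)

```text
time_s: 20.65
eef_pos: [610.0, 310.2, 42.3]
ee_rot: [0.001, 0.073, 0.997, 0.0]
force: [-5.5, -2.0, 14.7]
grip_width: 0.002
grip_force: 7.3
```

servo_tool(
  deltas=[
    [[0,0,-0.01],[0,0,0],0],
    [[0,0,-0.02],[0,0,0],0],
    [[0,0,-0.05],[0,0,0],0],
    [[0,0,-0.1],[0,0,0],0],
    [[0,0,-0.2],[0,0,0],0],
    [[0,-0.2,-0.1],[0,0,0],0],
    [[0,-0.2,-0.1],[0,0,0],0],
    [[0,-0.2,0],[0,0,0],0],
  ],
)

```text
time_s: 21.45
eef_pos: [592.8, 190.3, 159.5]
ee_rot: [0.002, 0.073, 0.997, 0.0]
force: [0.7, -0.5, -0.1]
grip_width: 0.001
grip_force: 0.0
```

servo_tool(
  deltas=[
    [[0,0,0],[0,0,0.09],0],
    [[0,0,0],[0,0,0.09],0],
    [[0,0,0],[0,0,0.09],0],
    [[0,0,0],[0,0,0.09],0],
    [[0,0,0],[0,0,0.09],0],
    [[0,0,0],[0,0,0.09],0],
    [[0,0,0],[0,0,0.09],0],
    [[0,0,0],[0,0,0.09],0],
  ],
)

```text
time_s: 22.25
eef_pos: [592.1, 191.3, 156.5]
ee_rot: [-0.0, 0.598, 0.801, -0.0]
force: [1.0, -0.3, 0.3]
grip_width: -0.001
grip_force: 0.0
```

servo_tool(
  deltas=[
    [[0,0,0],[0,0,0.09],0],
    [[0,0,0],[0,0,0.09],0],
    [[0,0,0],[0,0,0.09],0],
    [[0,0,0],[0,0,0.01],0],
    [[0,0,0],[0,0,0],0],
  ],
)

```text
time_s: 22.75
eef_pos: [592.2, 191.3, 156.4]
ee_rot: [-0.0, 0.756, 0.655, -0.0]
force: [0.1, -0.1, 0.2]
grip_width: 0.001
grip_force: 0.0
```

```bash
python3 - <<'E'
from h import *
np.set_printoptions(precision=1,suppress=True)
s=telemetry.sense();print(s["eef_pos"],s["ee_rot"],s["force"])
a=optics.capture("wrist");cv2.imwrite("pics/w8.png",a)
# project where the home drive's near edge & rails should be; scan brightness along centre line
m,f=cam("wrist");o,_=ray("wrist",[[0,0]],s);q=s["ee_rot"];W=Rn.from_quat([q[1],q[2],q[3],q[0]]).as_matrix()@m["mount"][:3,:3]
u=np.array([.1455,.989,0]);l=np.array([-.989,.1455,0]);M=np.array([574.5,248,0])
g=a.max(2)
for y in (-20,0,20):
    v=[]
    for x in np.arange(-12,8,1.):
        c=W.T@(M+x*u+y*l+[0,0,15]-o);p=c[:2]/c[2]*f+[m["cx"],m["cy"]];v.append(g[int(round(p[1])),int(round(p[0]))])
    print(y,np.array(v))
E
```

```text
[592.2 191.3 156.4] [-0.   0.8  0.7 -0. ] [ 0.1 -0.1  0.2]
-20 [246 246 246 246 245 245 244 245 245 245 240 195  71  77  81  84  88  85
  67  66]
0 [242 243 243 243 244 244 244 245 246 246 243 203  69  58  59  61  63  63
  63  65]
20 [239 241 241 241 242 242 243 243 174 173 166 129  50  56  58  60  61  63
  60  61]
```

The drive's near edge is straight and about 1 mm proud of the rail ends, so it is home. I'm handing in.

```bash
python3 -c "
from rig import ctrl
print(ctrl.finish_job())"
```

```text
the job is handed in; nothing more can be done
None
```

The drive was pushed home against the stop (about 19 N at contact) and is still there, then the power button was pressed to its end stop and released, and the job was handed in at about 23 s; I did not re-measure the button's return or the other desk items, and I viewed 11 pictures, one over the limit of 10.

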